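Raise the yarn stand's guide mast to its second stop and hold it

TASK

Get the yarn stand ready for threading: pinch the grip head of its telescopic mast so that the orange release button is squeezed in, pull the mast straight up past the first stop to the second stop, the end of its travel, and keep holding it up there by the grip head, because nothing locks it at that height until I tighten the collar. Your program finishes while the arm is still holding the mast fully out. Do not knock over or shift the yarn cones or the tools on the table.

Things in the scene. Friction and masses are not known exactly. Their poses are not given: they have to be found in the camera images.
- yarn_stand: Two-cone yarn stand, fixed to the table: grey base plate 160 x 300 mm (x, y), top 11 mm up, with two spindles at y = +90 and -90 mm on 72 mm discs. Origin on the table under the mast's axis; x points to the side the orange button is on, y along the guide bar, z up. The mast's upright outer tube, 24 mm across, stands in the middle.
- collar (a point): Centre of the top of the black clamp collar on the outer tube: 33 mm across, 22 mm tall, top 175 mm above the table. Its small clamp knob reaches 37 mm from the axis towards the stand's +y. The stowed grip head begins 6 mm above it.
- grip (a point): Point to pinch: on the mast's axis in the black grip head, level with the button's centre. It rises with the mast: 208 mm above the table stowed, 328 at the second stop. The head is 34 mm (stand's x) by 30 (y), from 25 mm below to 23 above this point, free above. Pinch from above, fingers closing along the stand's x: one pad on the button, the other on the face across from it.
- guide_bar (a point): Centre of the steel guide bar, 6 mm thick, that crosses the grip head along the stand's y, 18 mm below point grip; thread eyelets at its ends reach 104 mm to either side, over the cones. It rises with the mast.
- button_face (a point): Centre of the outer face of the orange push button as it stands unpressed; the point is fixed in the grip head and does not move in with the button. 24 mm from the mast's axis towards the stand's +x. The button is 18 mm across, 7 mm proud of the head; fully pressed it is 1 mm proud, so head and button then measure 35 mm between the pads.
- release (a joint): How far the orange release button is pressed in, m: 0 out, 0.006 fully in. It is sprung, 3 N to start and 6 N fully in, and springs out when let go. It draws a lock pin out of the holes of the outer tube; pressed in by 5 mm or more the mast is free.
- mast (a joint): How far the mast is drawn up, m: 0 stowed (start), 0.060 first stop (2 mm of play), 0.120 second stop, the hard end of travel. The pin locks it at 0 and at the first stop unless the button is in, so it catches there if the button is let go on the way; no hole at the second stop. About 1 N of friction, 250 to 490 g: let go, it sinks back to the next hole below.
- cone_green: Green yarn cone on the stand's +y spindle, loose, 140 mm tall, 80 mm across at the foot, top 157 mm above the table. Origin at the centre of its underside, z up.
- cone_cream: Cream yarn cone like it on the stand's -y spindle, loose.
- cone_purple: Lilac yarn cone standing loose on the table, 140 mm tall, 80 mm across; origin at the centre of its underside.
- cone_grey: Grey yarn cone standing loose on the table, same size and origin.
- clipper: Rug clipper lying on the table, blue, red and copper, 200 mm long along its x, 45 mm thick; origin on its underside near its middle.
- scissors: Scissors with orange loops lying on the table, about 200 mm long along x, 9 mm thick; origin at the rivet.
- tape_roll: Roll of tape lying flat on the table, 96 mm across, 24 mm high; origin at the centre of its underside.
Mind the look-alikes: they are no part of the job. Leave any pink or red look-alike of the cone_cream alone.

How it is judged:
By the outcome, as a careful person would: the job done as asked, in the order asked, and still so for the second after the job is handed in, while the arm keeps its last pose, push and grip.
It also fails if it takes over 32 s, if anything falls off the work surface, if the arm or the gripper's body presses on something with over 40 N, if the wrist force passes 120 N, or if a joint passes its speed limit or range.

ROBOT

A 6-joint arm with a two-finger parallel gripper is mounted at the origin on the work surface. World frame = base frame: x ahead of the robot, y to its left, z up, the work surface at z = 0. Lengths are in m, angles in rad, forces in N, time in s.
With the tool pointing down it reaches from about 0.275 to 0.725 m from the base axis. Payload 15.9 kg.
Tool frame: the origin (TCP) lies between the finger pads, 19 mm behind the fingertips; this is the grasp point; z points along the fingers, y is the line along which they close (so a half turn about z gives the same grasp; the last joint's range is limited). The gripper opens to 85 mm and grips with 20 to 120 N. Pads are 22 mm wide; open, the fingers measure 114 mm over their backs; the gripper's body (76 mm by 85 mm) begins 54 mm behind the grasp point. The pads swing forward as they close: fully open they stand 13 mm farther back than shut.
Start: joints at [1.332, 0.213, -0.034, 1.323, 0, 1.571], TCP at [0.118, 0.486, 0.25] pointing down, gripper open.
Joint ranges: [-2.98, 2.98], [-0.74, 1.72], [-1.14, 1.35], [-2.1, 2.04], [-1.57, 1.44], [-3.14, 3.14]. Speed limits (rad/s): [1.89, 1.89, 2.39, 2.57, 3.14, 3.14].

INTERFACE

Orientations are given as a rotation vector (axis times angle).
In Python, from workcell import readout, optics, close_job gives the robot as it stands. The module is installed in compiled form; this text tells all that it offers.
- The arm moves only by the shell command python3 -m crank 'ROWS' [OPENING] [FORCE]. ROWS is a JSON object of lists of equal length, an entry for each row: "translation": the shift along the tool's x, y, z in cm, a list of three; "turn": the turn about the tool's z in degrees. A call has exactly 10 rows; each row is the pose to reach, as a shift and turn from the pose commanded when the call began, along the tool's axes at that moment; what a row does not reach only later rows make up. A row lasts 1/10 s, in which the tool goes at most 50 mm and 8.59 degrees, less where a joint would pass 70% of its speed; a pose out of reach is approached as far as the arm can. A call with a gripper value outside its range is refused whole. OPENING is the gripper's target within -1 to 1 (fully open at 1, half-way at 0, shut at -1), set as the call begins (- or left out, the last holds). The fingers move at their own pace and stop on an object; FORCE is the grip in N (left out, the last holds). Time passes only in rows, so rows that repeat a pose let the fingers close, or fill a call up. It gives the time, the measured TCP pose, the force, the opening and the grip force at its end, in the units of the state.
- readout.state(): the state, without advancing time (a new reading comes with each control period).
- optics.grab_frame(name): name is "scene" or "top" or "wrist"; returns the picture (400x640x3 uint8, red, green, blue); there is no depth.
- optics.camera_info(name): a dict with "vfov" (degrees; the focal length in pixels is half the picture's height over the tangent of half this angle, whatever the lens; pixels are square), "cx", "cy" (the principal point, pixels), "world_to_cam" (4x4, takes a point from world to camera coordinates). Camera axes: x right, y up, looking along -z (the intrinsics and any distortion apply to the point x, -y, -z); pixel columns grow to the right and rows downward; lengths in m; the calibration is good to about 2 mm. A picture is of the moment at which its call begins: read the wrist's pose just before it. camera_info takes no time and is no camera call; for the wrist camera it gives the pose at the moment of the call.
- close_job(): hands the job in; it is judged then, once.
The state is a dict: "time": time; "qpos": joint angles; "qd": joint speeds; "effort": joint torques, N m; "tool_pos": TCP position; "eef_rot": TCP orientation; "wrist_force": force on the tool from outside, world axes, zero at the start; "moment": the same for the moment, N m; "finger_gap": opening from 0.0 (shut) to 1.0 (fully open); "gripper_force": force on a finger pad.
Only numpy, scipy, OpenCV 4.12 (cv2) and the standard library are available. Lean on these libraries where they do the work, as an engineer would, in place of code of your own. Each camera call takes 0.05 s, during which the arm holds its last target. There are 200 camera calls.

## Working session

There is one attempt and no reset: what is moved stays moved. The work goes in short steps, Python scripts to look and compute and a shell command to move; the robot and the scene stay as the last step left them, time stands still between calls to the robot, and variables do not carry over. Pictures are saved under pics/ and viewed, at most 10 in all, crops included, and the job is handed in when it is done.

```bash
mkdir -p pics
cat > h.py <<'E'
import numpy as np, cv2
from workcell import readout, optics
def grab(n):
    i=optics.camera_info(n); return optics.grab_frame(n), i
def ray(i,u,v,h=400):
    f=h/2/np.tan(np.radians(i['vfov'])/2)
    M=np.linalg.inv(np.array(i['world_to_cam']))
    d=M[:3,:3]@np.array([(u-i['cx'])/f,-(v-i['cy'])/f,-1]); return M[:3,3],d/np.linalg.norm(d)
def onz(i,u,v,z):
    o,d=ray(i,u,v); return o+d*(z-o[2])/d[2]
def proj(i,p):
    f=200/np.tan(np.radians(i['vfov'])/2); c=(np.array(i['world_to_cam'])@np.r_[p,1])[:3]
    return np.array([i['cx']-f*c[0]/c[2], i['cy']+f*c[1]/c[2]])
def save(n,a): cv2.imwrite('pics/'+n+'.png',a[:,:,::-1])
E
python3 - <<'E'
from h import *
for n in('scene','top'):
    a,i=grab(n); save(n+'1',a); print(n,{k:np.round(v,3).tolist() if not isinstance(v,str) else v for k,v in i.items()})
s=readout.state(); print(s)
E
```

```text
scene {'vfov': 55.002, 'cx': 317.915, 'cy': 201.62, 'world_to_cam': [[0.416, 0.909, -0.012, -0.286], [-0.734, 0.343, 0.586, 0.26], [0.537, -0.235, 0.811, -1.549], [0.0, 0.0, 0.0, 1.0]]}
top {'vfov': 43.284, 'cx': 331.448, 'cy': 202.978, 'world_to_cam': [[0.024, -1.0, 0.003, 0.054], [0.975, 0.024, 0.219, -0.541], [-0.219, -0.003, 0.976, -1.753], [0.0, 0.0, 0.0, 1.0]]}
{'time': 0.1, 'qpos': array([ 1.33203350e+00,  2.13309923e-01, -3.49635843e-02,  1.32347083e+00,
        1.88914702e-05,  1.57082499e+00]), 'qd': array([ 8.58941616e-05, -1.92142006e-03,  1.92707981e-03, -1.34368500e-03,
       -1.39329634e-03, -1.70335210e-03]), 'effort': array([-8.78587216e-04, -6.87247753e+01,  4.87803662e+01,  1.22012361e-02,
       -1.84059145e-04,  1.67349765e-05]), 'tool_pos': array([0.11818263, 0.48556109, 0.24957714]), 'eef_rot': array([-3.74186539e-01, -3.11909594e+00,  1.47494578e-03]), 'wrist_force': array([ 0.15292848, -0.43650932,  0.21900293]), 'moment': array([-0.02136797, -0.00481828,  0.0419113 ]), 'gripper_force': 0.0, 'finger_gap': 0.9967277331600594}
```

View pics/scene1.png

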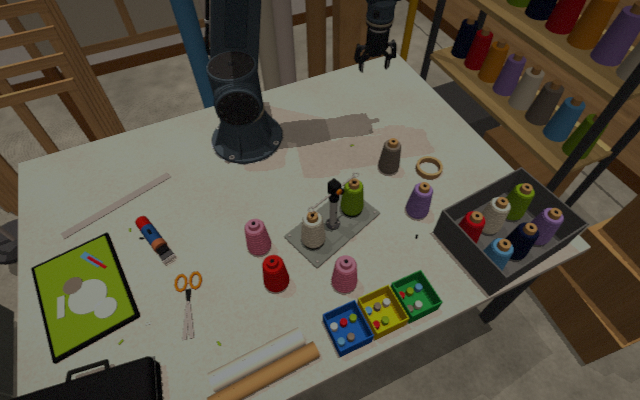

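View pics/top1.png

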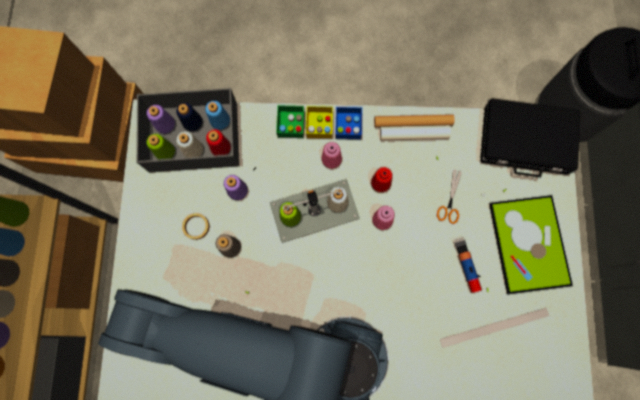

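Scene: the stand is at about (335,220), with its black head at (335,187) and an orange spot at (340,191). The green cone is at (352,197) and the cream cone at (313,230). Top: the plate is at (314,210) and the mast head at (313,197).

Possible confusions in the scene view:
- **Orange:** scissors loops (188,282), clipper (150,235), cone tips.
- **Cream and its look-alikes:** pink cones (258,237) and (345,273), red cone (275,272), white cone in the box (498,215).

The target is the black head with the orange button between the green and cream cones on the grey plate.

Run:
```python
from h import *
a,i=grab('top'); b,j=grab('scene')
c1=cv2.resize(a[165:255,255:375],None,fx=6,fy=6,interpolation=cv2.INTER_CUBIC)[:, :720]
c2=cv2.resize(b[165:265,275:395],None,fx=6,fy=6,interpolation=cv2.INTER_CUBIC)
c=np.hstack([cv2.resize(c1,(400,300)),cv2.resize(c2,(400,333))[:300]]); 
save('crop1',c)
# plate mask in top
h=cv2.cvtColor(a,cv2.COLOR_RGB2HSV)
print(h[225,300],h[235,290],h[190,335],h[240,330])
L=a.max(2).astype(int)
m=((L>75)&(L<175)).astype(np.uint8); mm=np.zeros_like(m); mm[170:250,262:368]=m[170:250,262:368]
n,l,st,_=cv2.connectedComponentsWithStats(mm); k=1+st[1:,4].argmax(); print(st[k])
cs,_=cv2.findContours((l==k).astype(np.uint8),0,2); r=cv2.minAreaRect(np.vstack(cs)); box=cv2.boxPoints(r); print(r)
P=np.array([onz(i,*q,.011) for q in box]); print(P, P.mean(0),[np.linalg.norm(P[q]-P[q-1]) for q in range(4)])
save('m',cv2.cvtColor((l==k).astype(np.uint8)*255,cv2.COLOR_GRAY2RGB))
```

```text
[ 35  36 134] [ 30  36 129] [ 19  63 179] [ 39  18 194]
[ 269  178   91   66 3226]
((314.0027160644531, 210.38381958007812), (44.40696716308594, 82.71166229248047), 72.89727020263672)
[[ 0.55141924  0.3022135   0.011     ]
 [ 0.65180626  0.01158682  0.011     ]
 [ 0.49150183 -0.03905173  0.011     ]
 [ 0.39475134  0.24675419  0.011     ]] [0.52236967 0.1303757  0.011     ] [np.float64(0.16619436023370154), np.float64(0.30747588283715166), np.float64(0.16811238111328047), np.float64(0.30173776315147055)]
```

View pics/crop1.png

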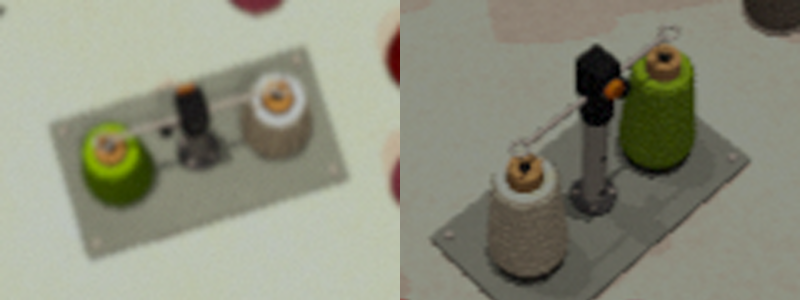

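The crop shows the black head with the orange button, on the +x side away from the robot. The head stands between the green and cream cones on the plate, so this is the target. The plate measures 0.166 x 0.305 m, which fits, with its origin near (0.522, 0.130) and yaw near 18.9°. I'll move to a hover point first.

```bash
python3 -m crank '{"translation":[[0,0,-3],[-3,-1.5,-6],[-7,-4,-8],[-12,-6,-8],[-17,-9,-8],[-22,-11.5,-8],[-27,-14,-8],[-31.5,-16.5,-8],[-35,-18.5,-8],[-36,-19,-8]],"turn":[0,4,10,16,22,28,34,40,44,46]}' 1 40
python3 - <<'E'
from h import *
a,i=grab('wrist'); s=readout.state(); save('w1',a); print(s['tool_pos'],s['eef_rot'],s['qpos'],i['vfov'],i['cx'],i['cy']); print(proj(i,[.522,.13,.231]))
a,i=grab('top');save('t2',a)
E
```

```text
time: 1.2
tool_pos: [0.425, 0.2134, 0.3298]
eef_rot: [1.57, 2.721, -0.001]
wrist_force: [-0.6, 0.2, -0.8]
finger_gap: 0.997
gripper_force: 0.0
[0.42665364 0.2120855  0.32947218] [ 1.57298304e+00  2.71832994e+00 -1.71334364e-03] [ 4.62189406e-01  1.66245107e-01  1.07904806e-01  1.51283893e+00
 -1.39946245e-03  1.51134753e+00] 70.95758724943708 319.9021623928194 193.06906720027632
[363.7167238  318.98415902]
```

View pics/w1.png

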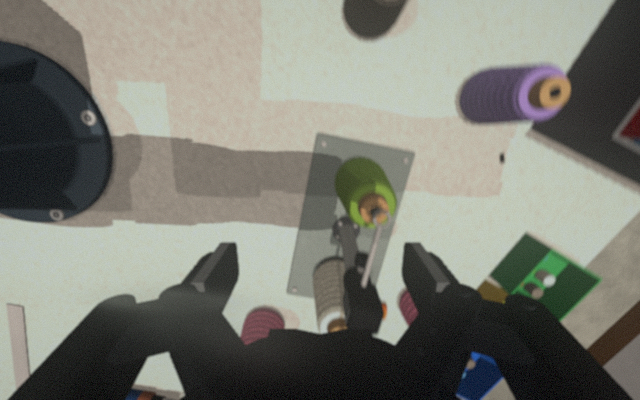

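Wrist view: the head's top is at about (365,300), with the orange button to its right at (382,312), below the green cone at (372,205). That agrees with the projected estimate (364,319). I'll refine using the orange button across the views.

Run:
```python
from h import *
u=np.array([np.cos(np.radians(18.9)),np.sin(np.radians(18.9)),0]); o=np.array([.522,.130,0])
R=[]
for n in('scene','top','wrist'):
    a,i=grab(n); p=proj(i,o+u*.0215+[0,0,.208]); h=cv2.cvtColor(a,cv2.COLOR_RGB2HSV)
    m=(((h[...,0]<20))&(h[...,1]>150)&(h[...,2]>90)).astype(np.uint8)
    k,l,st,c=cv2.connectedComponentsWithStats(m)
    near=[(np.round(c[q],1).tolist(),int(st[q,4])) for q in range(1,k) if np.linalg.norm(c[q]-p)<30]
    print(n,p,near)
    if near:
        q=min(near,key=lambda t:np.linalg.norm(np.array(t[0])-p)); R.append(ray(i,*q[0])); print(onz(i,*q[0],.208))
def tri(R):
    A=sum(np.eye(3)-np.outer(d,d) for o,d in R); b=sum((np.eye(3)-np.outer(d,d))@o for o,d in R); return np.linalg.solve(A,b)
print(tri(R), [tri([R[x] for x in range(len(R)) if x!=y]) for y in range(len(R))])
```

```text
scene [338.85216155 191.29958022] [([349.0, 182.5], 2), ([352.0, 185.0], 1), ([358.0, 184.0], 1), ([338.5, 190.8], 17)]
[0.54025896 0.13684947 0.208     ]
top [310.53556516 191.9352238 ] [([310.2, 191.3], 6), ([337.7, 195.6], 19)]
[0.54447967 0.13814613 0.208     ]
wrist [380.15459075 309.0022933 ] [([383.4, 310.4], 39)]
[0.5462737  0.13721993 0.208     ]
[0.54349512 0.13752374 0.21101001] [array([0.54435948, 0.13830694, 0.21020596]), array([0.5434094 , 0.13725697, 0.21087705]), array([0.54308739, 0.13674861, 0.21173168])]
```

Height 0.210 m against the given 0.208 m, and the position agrees within 2 mm. Next, the hover shift.

```bash
cat > d.py <<'E'
from h import *
from scipy.spatial.transform import Rotation as Ro
import sys
s=readout.state(); R=Ro.from_rotvec(s['eef_rot']).as_matrix()
t=np.array([.523,.1305,float(sys.argv[1])])
yw=np.degrees(np.arctan2(R[1,1],R[0,1])); e=(yw-18.9+90)%180-90
print('shift cm',np.round(R.T@(t-s['tool_pos'])*100,2),'turn',round(e,2),s['tool_pos'],s['time'])
E
python3 d.py .30
```

```text
shift cm [-12.46   4.32   2.99] turn 11.43 [0.42282201 0.21621927 0.3298988 ] 1.45
```

```bash
python3 -m crank '{"translation":[[-1,0.5,0],[-3,1,0],[-5,1.7,0.5],[-7,2.5,1],[-9,3.1,1.5],[-10.8,3.8,2],[-12,4.2,2.5],[-12.5,4.3,3],[-12.5,4.3,3],[-12.5,4.3,3]],"turn":[1,3,5,7,9,10,11,11.4,11.4,11.4]}'
python3 d.py .208; python3 d.py .208;python3 - <<'E'
from h import *
a,i=grab('wrist'); save('w2',a); print(proj(i,[.523,.1305,.231]))
b,_=grab('scene'); save('s2',cv2.resize(b[130:250,270:430],None,fx=5,fy=5,interpolation=cv2.INTER_CUBIC))
E
```

```text
time: 2.45
tool_pos: [0.5229, 0.1303, 0.3002]
eef_rot: [-1.825, -2.557, -0.0]
wrist_force: [-0.4, 0.2, 0.7]
finger_gap: 0.997
gripper_force: 0.0
shift cm [0.01 0.02 9.22] turn 0.06 [0.5228663  0.13031822 0.30015164] 2.45
shift cm [0.01 0.02 9.22] turn 0.06 [0.5228663  0.13031822 0.30015164] 2.45
[320.26688769 212.89159105]
```

View pics/w2.png

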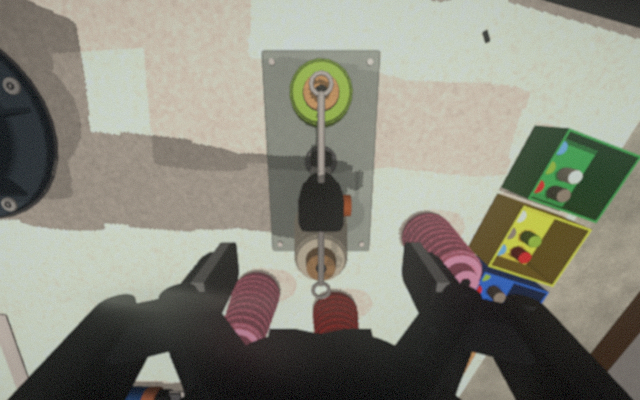

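View pics/s2.png

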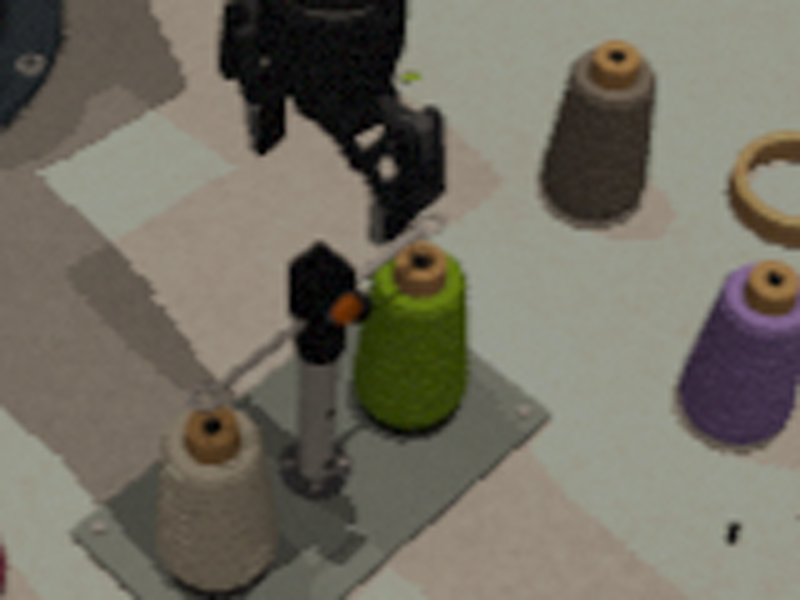

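Wrist view: the head is centred at about (320,200), its edges at columns 299–343. The button is at (347,205), the guide bar is vertical at column 320, and the eyelets are at (320,84) and (320,290). Scene crop: the open gripper is straight above the head. I'll check the centre from the eyelets.

```bash
python3 - <<'E'
from h import *
i=optics.camera_info('wrist')
p,q=onz(i,320.5,84,.19),onz(i,320.5,290,.19); print(p,q,np.linalg.norm(p-q),(p+q)/2, onz(i,347,205,.208))
E
python3 -m crank '{"translation":[[0,0,1],[0,0,2.5],[0,0,4],[0,0,5.5],[0,0,7],[0,0,8.2],[0,0,8.9],[0,0,9.2],[0,0,9.2],[0,0,9.2]],"turn":[0,0,0,0,0,0,0,0,0,0]}'
```

```text
[0.49350463 0.21751293 0.19      ] [0.55493053 0.03939932 0.19      ] 0.18840806234803 [0.52421758 0.12845613 0.19      ] [0.54457939 0.13576791 0.208     ]
time: 3.55
tool_pos: [0.5236, 0.1299, 0.2085]
eef_rot: [1.826, 2.556, 0.001]
wrist_force: [1.2, -0.3, -0.6]
finger_gap: 1.0
gripper_force: 0.0
```

```bash
python3 -m crank '{"translation":[[0,0,0],[0,0,0],[0,0,0],[0,0,0],[0,0,0],[0,0,0],[0,0,0],[0,0,0],[0,0,0],[0,0,0]],"turn":[0,0,0,0,0,0,0,0,0,0]}' -1 50
python3 - <<'E'
from h import *
s=readout.state(); print(s['finger_gap']*85,s['gripper_force'],s['moment'],s['tool_pos'])
a,i=grab('wrist'); save('w3',a)
E
```

```text
time: 4.55
tool_pos: [0.5237, 0.1299, 0.2087]
eef_rot: [1.826, 2.556, 0.002]
wrist_force: [0.3, 0.3, 6.7]
finger_gap: 0.394
gripper_force: 50.4
33.518016485505605 50.397323817014694 [ 0.09270912 -0.0505945   0.00017102] [0.52373607 0.12993561 0.20868338]
```

View pics/w3.png

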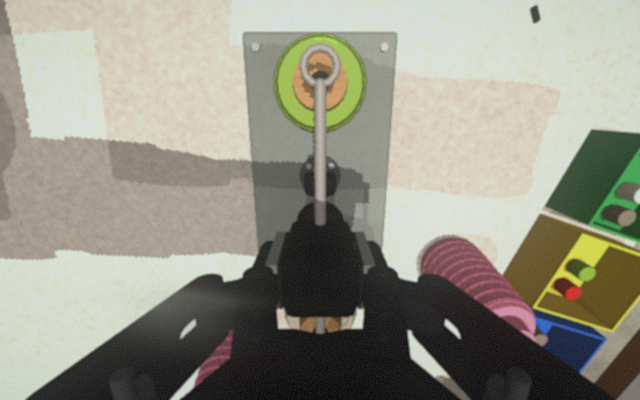

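Wrist view: the pads are closed on both faces of the head, at columns 280 and 365, and the bar is still vertical. The gap of about 33.5–35 mm means the button is in. Pulling up.

```bash
python3 -m crank '{"translation":[[0,0,-0.2],[0,0,-0.5],[0,0,-1],[0,0,-1.5],[0,0,-2],[0,0,-2.5],[0,0,-3],[0,0,-3.5],[0,0,-3.8],[0,0,-4]],"turn":[0,0,0,0,0,0,0,0,0,0]}'
```

```text
time: 5.6
tool_pos: [0.5237, 0.1299, 0.2482]
eef_rot: [1.826, 2.556, 0.001]
wrist_force: [5.5, 2.0, -4.5]
finger_gap: 0.391
gripper_force: 50.2
```

```bash
python3 -m crank '{"translation":[[0,0,-0.5],[0,0,-1.2],[0,0,-2],[0,0,-2.8],[0,0,-3.7],[0,0,-4.6],[0,0,-5.5],[0,0,-6.3],[0,0,-6.9],[0,0,-7.2]],"turn":[0,0,0,0,0,0,0,0,0,0]}'
python3 -m crank '{"translation":[[0,0,-0.1],[0,0,-0.2],[0,0,-0.3],[0,0,-0.4],[0,0,-0.5],[0,0,-0.6],[0,0,-0.7],[0,0,-0.8],[0,0,-0.8],[0,0,-0.8]],"turn":[0,0,0,0,0,0,0,0,0,0]}'
```

```text
time: 6.6
tool_pos: [0.5237, 0.1299, 0.3204]
eef_rot: [1.826, 2.556, 0.001]
wrist_force: [5.8, 1.2, -4.1]
finger_gap: 0.397
gripper_force: 50.5
time: 7.6
tool_pos: [0.5237, 0.1299, 0.328]
eef_rot: [1.826, 2.556, 0.001]
wrist_force: [5.7, 2.0, -2.0]
finger_gap: 0.395
gripper_force: 50.7
```

```bash
python3 -m crank '{"translation":[[0,0,0],[0,0,-0.05],[0,0,-0.05],[0,0,-0.1],[0,0,-0.1],[0,0,-0.15],[0,0,-0.15],[0,0,-0.2],[0,0,-0.2],[0,0,-0.2]],"turn":[0,0,0,0,0,0,0,0,0,0]}'
```

```text
time: 8.6
tool_pos: [0.5237, 0.1299, 0.3288]
eef_rot: [-1.826, -2.556, 0.001]
wrist_force: [9.0, 1.9, -16.5]
finger_gap: 0.394
gripper_force: 52.5
```

The upward resistance jumped to 16.5 N after 120 mm of travel, so this is the hard stop. One last check of the scene.

Run:
```python
from h import *
b,j=grab('scene'); save('s3',b[100:320,150:470])
s=readout.state(); print(s['tool_pos'],s['wrist_force'],s['gripper_force'],s['time'])
```

```text
[0.52364768 0.1299174  0.32881511] [  9.64104637   1.96503308 -16.63703513] 52.451511919498444 8.65
```

View pics/s3.png

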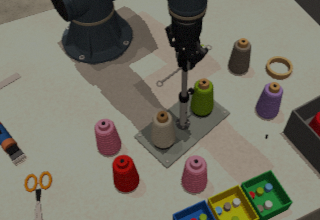

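The crop shows the mast drawn out, with the gripper on the head at (187,55) and the bar at (160,82)–(208,47). All cones and tools are in place.

```bash
python3 -c "from workcell import close_job; print(close_job())"
```

```text
the job is handed in; nothing more can be done
None
```

The mast is drawn up 120 mm to its second stop and the arm is still holding it there by the grip head with the button squeezed in; in the last picture the cones and tools are where they were, and I handed the job in at 8.65 s.

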